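# Third hand at the carving bench: sled into the holder and pressed on the sprung stop

### The job

Slide the sled with the carving blank on it, open end first, into the grooves of the wooden holder until the blank meets the sprung stop bar, then keep pressing steadily with about 10 N, the gauge peg midway between the brass ribs, so that the carver can fasten the blank. Push gently, keep the blank lying in the sled and leave everything else on the bench alone. The job ends holding: press for at least three seconds and finish with your push still on the sled.

Things in the scene. Friction and masses are not known exactly. Their poses are not given: they have to be found in the camera images.
- holder: Wooden holder screwed to the bench. Origin on the bench; the sled goes in along its own +y; +z up. Two rails along y, 24 mm high, inner faces at x = +-68 mm, from y = -60 mm to a housing block (136 mm wide, y 116 to 162, 48 mm high) at the far end. A lip over each groove (|x| 56 to 68, y -60 to 90) has its underside 14 mm above the bench. No floor: the sled slides on the bench.
- mouth (a point): Middle of the holder's mouth, on the bench at holder y = -60 mm, where the straight grooves begin. In front of it the rails flare out from 136 mm to about 174 mm wide at y = -100 mm.
- stop_bar (a joint): How far the sprung steel stop bar is pushed in along the holder's +y, m: 0 free, 0.032 at its end. Spring without preload, 600 N/m: 0.010 is 6 N, 0.0175 is 10.5 N, 0.025 is 15 N. The bar's face is 70 mm wide, 16 to 50 mm above the bench.
- stop_face (a point): Centre of the stop bar's face, 35 mm above the bench; it moves with the bar. Free: at y = +70 mm on the holder's centre line.
- gauge_peg (a point): Head, 78 mm above the bench, of the thin upright steel gauge peg (6 mm) that rides with the stop bar, 54 mm behind its face, above the housing. Fixed brass ribs (3 mm thick, 64 mm high) stand on the housing on both sides of the peg's path, one pair nearer, one farther: the peg is midway between the pairs at 17.5 mm of travel, in line with them at 8.5 and 26.5 mm.
- sled: Plywood sled (tray), 0.4 kg, loose on the bench. Origin under the middle of its floor board; +y is its open leading end, +z up. Floor board 130 (x) x 170 (y) x 9 mm; its side edges run in the grooves. Low side strips (inner faces x = +-44 mm, 25 mm high). At the -y end a head wall 100 mm wide, y -82 to -58 mm, 42 mm high, with the upright grip on it.
- grip (a point): Point in the sled's upright wooden grip, at sled x 0, y -70 mm, 80 mm above the bench. The grip is 50 mm wide (x), 24 mm thick (y), and stands up to 96 mm above the bench.
- blank: Wooden carving blank 80 (x) x 155 (y) x 45 mm high, half-carved rosette on top, 0.2 to 0.4 kg, loose on the sled floor; origin in the middle of its underside. Its top is 54 mm above the bench, its -y end 1 to 4 mm off the head wall at the start. It juts 12 to 16 mm beyond the open end, so it alone meets the stop; against the head wall its centre is at sled y = 19.5 mm, its end face at 97 mm.
- screwdriver: Bystander: screwdriver lying on the bench behind the sled's grip end, 200 mm long. Leave alone.
- screw_tin: Bystander: open round metal tin, 68 mm across, 50 mm high, beside the holder; origin at its underside. Leave alone.
- mallet: Bystander: round carver's mallet standing on its head, 84 mm across, 225 mm high; origin at its underside. Leave alone.
- gourd: Bystander: carved wooden gourd, 80 mm across, 155 mm high; origin at its underside. Leave alone.
- offcut: Bystander: loose piece of light wood, 50 x 140 x 40 mm high; origin at its underside. Leave alone.
- brush: Bystander: bench brush lying flat. Leave alone.
- glue_jar: Bystander: closed white jar, 68 mm across, 90 mm high; origin at its underside. Leave alone.
Not all that is in view belongs to the job. There is more than one size of the sled; the job needs the largest.

How it is judged:
By the outcome, as a careful person would: the job done as asked, in the order asked, and still so for the second after the job is handed in, while the arm keeps its last pose, push and grip.
It also fails if it takes over 51 s, if anything falls off the work surface, if the arm or the gripper's body presses on something with over 40 N, if the wrist force passes 120 N, or if a joint passes its speed limit or range.

### The arm

A 6-joint arm with a two-finger parallel gripper is mounted at the origin on the work surface. World frame = base frame: x ahead of the robot, y to its left, z up, the work surface at z = 0. Lengths are in m, angles in rad, forces in N, time in s.
With the tool pointing down it reaches from about 0.275 to 0.825 m from the base axis. Payload 4.9 kg.
Tool frame: the origin (TCP) lies midway between the tips of the shut fingers; the grasp point (between the pads) lies 19 mm behind it (grip_point_offset is the distance from the TCP to the grasp point, in m); z points along the fingers, y is the line along which they close (so a half turn about z gives the same grasp; the last joint's range is limited). The gripper opens to 85 mm and grips with 20 to 120 N. Pads are 22 mm wide; open, the fingers measure 114 mm over their backs; the gripper's body (76 mm by 85 mm) begins 54 mm behind the grasp point. The pads swing forward as they close: fully open they stand 13 mm farther back than shut.
Start: joints at [1.097, 0.326, -0.193, 1.052, 0, 1.437], TCP at [0.183, 0.519, 0.231] pointing down, gripper open.
Joint ranges: [-2.65, 2.65], [-0.97, 1.79], [-1.3, 1.35], [-1.93, 2.1], [-1.47, 1.37], [-3.14, 3.14]. Speed limits (rad/s): [2.57, 2.57, 3.14, 3.14, 3.14, 3.14].

### API

Orientations are given as a rotation vector (axis times angle).
In Python, from cell import * gives the robot as it stands. Calls block until the motion is done:
- movep(position, orientation): joint-space move of the TCP to a pose.
- move_l(position, velocity=0.15, rot=None, until_force=None): straight line of the TCP; rot=None keeps the orientation; velocity is the mean speed in m/s. With until_force (N) it stops when the force on the tool has changed by that much, and returns True; else False.
- set_joints(angles): joint-space move.
- let_go() and grab(newtons=None): open the fingers fully, or close them until they stop; newtons is the grip in N (None keeps the last).
- sleep(seconds).
- ik(position, orientation): joint angles nearest the present ones, or None.
- get_state(): the state.
- grab_frame(name): name is "side" or "top"; returns a dict with "img" (400x640x3 uint8, red, green, blue), "fx", "fy", "cx", "cy" (pixels), "k1" (the pictures are not rectified: a ray, as slopes to the right and down, at radius r is drawn at 1 + k1 r^2 times it, then the intrinsics apply), "cam_to_world" (4x4, takes a point from camera to world coordinates). Camera axes: x right, y down, z forward; pixel columns grow to the right and rows downward; lengths in m; the calibration is good to about 2 mm. A picture is of the moment at which its call begins. There is no depth.
A pose or a line that the arm cannot do raises MotionError and nothing moves.
- sign_off(): hands the job in; it is judged then, once.
Trained networks look in the newest picture that a camera, given by its name, has taken for a name from the list of things; names that differ only in an ending like _2 or _b are one class to them, and where a whole thing is asked for, a point or a joint stands for the part that bears it (a point fixed in the world has none). Each returns a list of dicts, best first, with "score" (0 to 1); they miss things now and then, are a little off and sometimes report something else, mostly with a low value. They report only what shows in the picture. A call takes as long as a camera call. They do not tell look-alikes from the thing itself.
- spot_in(camera, name): "centre" ([column, row] in pixels, amid what is visible of it).
- silhouettes(camera, name): "mask" (400x640 bool, what is visible of it) and "centre" ([column, row] in pixels, amid what is visible of it).
- tip_of(camera, name): "centre" ([column, row] in pixels: a listed point, or the origin of a listed thing).
The state is a dict: "clock": time; "q": joint angles; "joint_velocities": joint speeds; "tau": joint torques, N m; "position": TCP position; "eef_rot": TCP orientation; "contact_force": force on the tool from outside, world axes, zero at the start; "wrist_torque": the same for the moment, N m; "finger_gap": opening from 0.0 (shut) to 1.0 (fully open); "grasp_force": force on a finger pad.
Only numpy, scipy, OpenCV 4.12 (cv2) and the standard library are available. Lean on these libraries where they do the work, as an engineer would, in place of code of your own. Each camera call takes 0.05 s, during which the arm holds its last target. There are 200 camera calls.

## Working session

There is one attempt and no reset: what is moved stays moved. The work goes in short steps, each a Python script; the robot and the scene stay as the last script left them, time stands still between calls to the robot, and variables do not carry over. Pictures are saved under pics/ and viewed, at most 10 in all, crops included, and the job is handed in when it is done.

```bash
mkdir -p pics; ls; python3 - <<'E'
from cell import *
import cv2
for c in ("top","side"):
    f=grab_frame(c); cv2.imwrite(f"pics/{c}0.png",f["img"][:,:,::-1])
    print(c,f["fx"],f["fy"],f["cx"],f["cy"],f["k1"],f["cam_to_world"])
    for n in ("holder","sled","grip","mouth","stop_face","gauge_peg","blank","screwdriver"):
        print(n,[(round(d["score"],2),[round(float(v),1) for v in d["centre"]]) for d in tip_of(c,n)])
print(get_state())
E
```

```text
pics
top 503.2594109397994 503.2594109397994 316.7276115767731 211.08679686779953 0.03148562731899696 [[ 0.01584495 -0.98572224  0.16763233  0.2532163 ]
 [-0.99984889 -0.01442135  0.00970646 -0.02865728]
 [-0.00715039 -0.16776079 -0.9858018   1.88742754]
 [ 0.          0.          0.          1.        ]]
holder [(0.71, [262.5, 211.4])]
sled [(0.83, [361.7, 230.2]), (0.65, [453.2, 267.5]), (0.62, [400.6, 282.1])]
grip [(0.78, [385.6, 223.5]), (0.61, [396.1, 267.7]), (0.59, [448.3, 251.6])]
mouth []
stop_face [(0.73, [240.8, 207.5])]
gauge_peg [(0.46, [228.8, 203.6])]
blank [(0.65, [356.8, 230.4])]
screwdriver [(0.79, [404.6, 215.3])]
side 503.68420560478 503.68420560478 331.3017247493065 200.0028610642088 -0.04943465562965731 [[ 0.80661947 -0.40273082  0.43263485 -0.25016978]
 [-0.59075249 -0.57332904  0.56771939 -1.01094842]
 [ 0.01940403 -0.71351363 -0.7003726   1.33503657]
 [ 0.          0.          0.          1.        ]]
holder [(0.84, [309.6, 179.7])]
sled [(0.92, [339.6, 307.1]), (0.91, [358.5, 251.6]), (0.63, [395.0, 345.5])]
grip [(0.62, [346.4, 284.1]), (0.56, [377.5, 245.
[... 204 characters left out ...]
: 0.9, 'q': array([ 1.09681847e+00,  3.26207126e-01, -1.92593591e-01,  1.05197847e+00,
       -2.77617874e-05,  1.43662078e+00]), 'joint_velocities': array([-8.62165446e-05, -1.79879474e-03, -1.34098705e-03,  8.42060426e-04,
       -1.63841229e-04,  3.29408787e-04]), 'tau': array([-5.44854811e-04, -4.43317187e+01,  2.62759531e+01,  9.33944611e-04,
       -3.09545567e-04, -3.09743911e-07]), 'position': array([0.18331273, 0.51858173, 0.23127939]), 'eef_rot': array([5.31190617e-01, 3.09632722e+00, 1.26346003e-05]), 'contact_force': array([-0.06711302,  0.32438912, -0.16972381]), 'wrist_torque': array([-0.03163477,  0.0041723 , -0.03580442]), 'grasp_force': 0.0, 'finger_gap': 1.0035536184733898}
```

```bash
cat > h.py <<'E'
import numpy as np, cv2
from scipy.optimize import least_squares
def ray(f,p):
    K=np.array([[f["fx"],0,f["cx"]],[0,f["fy"],f["cy"]],[0,0,1.]])
    u=cv2.undistortPoints(np.array([[p]],float),K,np.array([f["k1"],0,0,0.]))[0,0]
    T=np.array(f["cam_to_world"]); return T[:3,3],T[:3,:3]@np.array([u[0],u[1],1.])
def atz(f,p,z):
    o,d=ray(f,p); return (o+d*(z-o[2])/d[2])[:2]
def proj(f,P):
    T=np.array(f["cam_to_world"]); c=(np.atleast_2d(P)-T[:3,3])@T[:3,:3]
    s=c[:,:2]/c[:,2:]; s=s*(1+f["k1"]*(s**2).sum(1,keepdims=True))
    return s*[f["fx"],f["fy"]]+[f["cx"],f["cy"]]
E
python3 - <<'E'
from cell import *
import cv2
from h import *
t=grab_frame("top"); s=grab_frame("side")
def pr(n,z,T,S):
    for f,l,k in((t,T,"top"),(s,S,"side")):
        for p in l: print(n,k,p,atz(f,p,z).round(4))
pr("sled",0,[[361.7,230.2],[453.2,267.5],[400.6,282.1]],[[339.6,307.1],[358.5,251.6],[395,345.5]])
pr("grip",.08,[[385.6,223.5],[396.1,267.7],[448.3,251.6]],[[346.4,284.1],[377.5,245.1],[403.8,317.5]])
pr("holder",0,[[262.5,211.4]],[[309.6,179.7]])
pr("stop",.035,[[240.8,207.5]],[[299,162.8]])
pr("peg",.078,[[228.8,203.6]],[[291.8,146.8]])
pr("mouth",0,[],[[314.1,189.7]])
pr("blank",.009,[[356.8,230.4]],[[352.6,246.2]])
for c in("top","side"):
    m=cv2.imread(f"pics/{c}0.png")
    cv2.imwrite(f"pics/{c}0b.png",cv2.resize(m[90:340,150:510] if c=="top" else m[110:390,220:500],None,fx=2.1,fy=2.1,interpolation=cv2.INTER_CUBIC))
E
```

```text
sled top [361.7, 230.2] [ 0.5034 -0.1811]
sled top [453.2, 267.5] [ 0.369  -0.5206]
sled top [400.6, 282.1] [ 0.3118 -0.3251]
sled side [339.6, 307.1] [ 0.3141 -0.3282]
sled side [358.5, 251.6] [ 0.5015 -0.1865]
sled side [395, 345.5] [ 0.3668 -0.5298]
grip top [385.6, 223.5] [ 0.5186 -0.261 ]
grip top [396.1, 267.7] [ 0.3599 -0.2972]
grip top [448.3, 251.6] [ 0.4204 -0.484 ]
grip side [346.4, 284.1] [ 0.3467 -0.3151]
grip side [377.5, 245.1] [ 0.5244 -0.2504]
grip side [403.8, 317.5] [ 0.4101 -0.5056]
holder top [262.5, 211.4] [0.5699 0.1963]
holder side [309.6, 179.7] [0.572  0.2126]
stop top [240.8, 207.5] [0.5777 0.2737]
stop side [299, 162.8] [0.5725 0.2873]
peg top [228.8, 203.6] [0.584  0.3112]
peg side [291.8, 146.8] [0.5763 0.3429]
mouth side [314.1, 189.7] [0.5537 0.1552]
blank top [356.8, 230.4] [ 0.5012 -0.1619]
blank side [352.6, 246.2] [ 0.4948 -0.1614]
```

View pics/top0b.png

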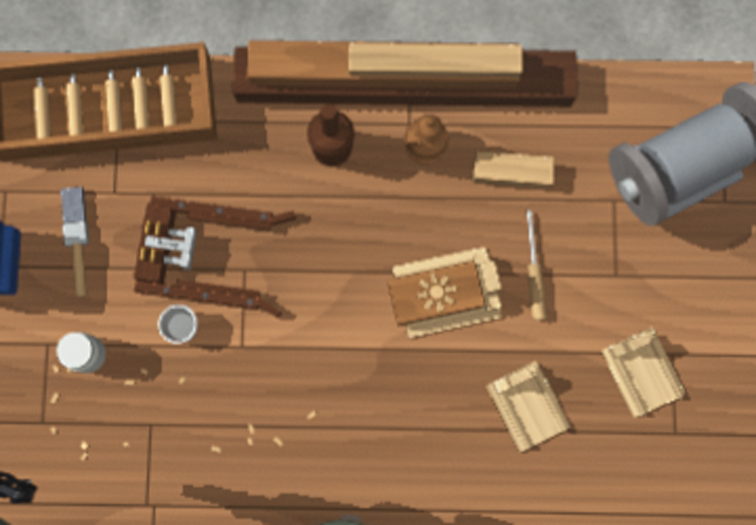

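View pics/side0b.png

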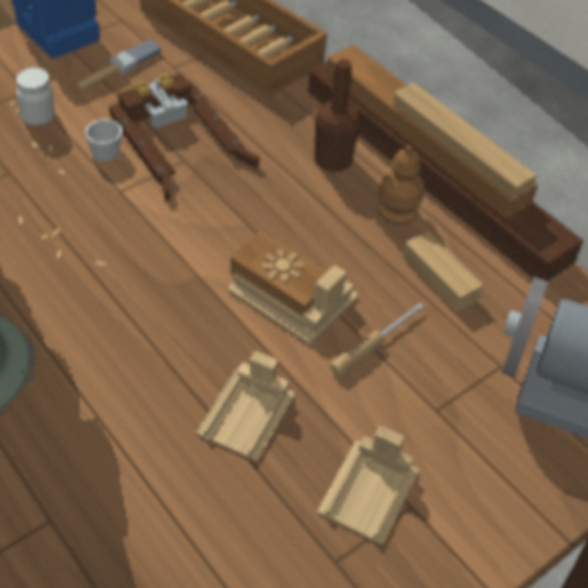

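The blank lies on the sled at top (362,230) / side (358,252). The two other sleds, at top (453,268) and (401,282), are empty. The holder is at top (262,211), with its mouth facing the sled. I'll fit box models to the masks to get poses and sizes.

```bash
cat >> h.py <<'E'
from scipy.optimize import minimize
def box(x0,x1,y0,y1,z0,z1):
    return np.array([[x,y,z] for x in(x0,x1) for y in(y0,y1) for z in(z0,z1)])/1000.
SLED=[box(-65,65,-85,85,0,9),box(-50,50,-82,-58,0,42),box(-25,25,-82,-58,0,96),box(-56,-44,-58,85,0,25),box(44,56,-58,85,0,25)]
BL=[box(-40,40,-58+2,97+2,9,54)]
def flare(s,t):
    a=[[s*68,-60],[s*87,-100],[s*(68+t),-60],[s*(87+t),-100]]
    return np.array([[x,y,z] for x,y in a for z in(0,24)])/1000.
def holder(t):
    L=[box(-68,68,116,162,0,48)]
    for s in(-1,1):
        L+=[box(*sorted((s*56,s*(68+t))),-60,90,14,24),box(*sorted((s*68,s*(68+t))),-60,162,0,24),flare(s,t)]
    return L
def world(P,x,y,a,k=1):
    c,s=np.cos(a),np.sin(a); return (k*P)@np.array([[c,-s,0],[s,c,0],[0,0,1]]).T+[x,y,0]
def render(f,parts,U=4):
    im=np.zeros((400*U,640*U),np.uint8)
    for P in parts:
        h=cv2.convexHull(((proj(f,P)+.5)*U*16-8).round().astype(np.int32)); cv2.fillConvexPoly(im,h,255,shift=4)
    return cv2.resize(im,(640,400),interpolation=cv2.INTER_AREA)/255.
def fit(fs,ms,model,p0,step):
    def cost(p):
        c=0
        for f,m in zip(fs,ms):
            r=render(f,model(p)); c+=np.abs(r-m).sum()/m.sum()
        return c
    p0=np.array(p0); S=np.vstack([p0]+[p0+np.eye(len(p0))[i]*step[i] for i in range(len(p0))])
    for _ in range(2):
        r=minimize(cost,S[0],method="Nelder-Mead",options=dict(initial_simplex=S,xatol=1e-5,fatol=1e-4,maxiter=250))
        S=np.vstack([r.x]+[r.x+np.eye(len(p0))[i]*step[i]/3 for i in range(len(p0))])
    return r.x,r.fun
def near(l,c,r=25):
    l=[d for d in l if np.hypot(*(np.array(d["centre"])-c))<r]; return l[0]["mask"] if l else None
def over(f,parts,name,roi,k):
    im=f["img"][:,:,::-1].copy(); x0,x1,y0,y1=roi
    im=cv2.resize(im[y0:y1,x0:x1],None,fx=k,fy=k,interpolation=cv2.INTER_CUBIC)
    for P in parts:
        h=cv2.convexHull(((proj(f,P)+.5-[x0,y0])*k).round().astype(np.int32)); cv2.polylines(im,[h],True,(0,255,0),1)
    return im
E
cat > fit0.py <<'E'
from cell import *
from h import *
fs={c:grab_frame(c) for c in("top","side")}
M={(c,n):silhouettes(c,n) for c in fs for n in("sled","blank","holder")}
for k,v in M.items(): print(k,[(round(d["score"],2),np.round(d["centre"]).tolist(),int(d["mask"].sum())) for d in v])
F=[fs["top"],fs["side"]]
big=[near(M["top","sled"],[361,230])|near(M["top","blank"],[357,230]),near(M["side","sled"],[358,251])|near(M["side","blank"],[353,246])]
mod=lambda p:[world(P,*p[:3],p[3]) for P in SLED+BL]
s,c=fit(F,big,mod,[.502,-.184,.25,1],[.01,.01,.1,.05]); print("sled",s.round(4),c)
for ct,cs,g in(([453,267],[395,345],[.369,-.523,-.9]),([400,282],[339,307],[.313,-.326,-.9])):
    m=[near(M["top","sled"],ct),near(M["side","sled"],cs)]
    if m[0] is None or m[1] is None: print("miss");continue
    r=fit(F,m,lambda p:[world(P,*p[:3],p[3]) for P in SLED],g+[.8],[.01,.01,.2,.1]); print("other",r[0].round(4),r[1])
hm=[near(M["top","holder"],[262,211],40),near(M["side","holder"],[309,180],40)]
h,c=fit(F,hm,lambda p:[world(P,*p[:3]) for P in holder(p[3]*1000)],[.571,.205,-.08,.02],[.01,.01,.1,.005]); print("holder",h.round(4),c)
np.save("fit.npy",[s,h])
A=over(F[0],[world(P,*h[:3]) for P in holder(h[3]*1000)]+mod(s),"",(200,400,160,260),4)
B=over(F[1],[world(P,*h[:3]) for P in holder(h[3]*1000)]+mod(s),"",(260,400,130,290),3.7)
cv2.imwrite("pics/ovA.png",A[:600,:800]);cv2.imwrite("pics/ovB.png",B)
E
python3 fit0.py
```

```text
('top', 'sled') [(0.83, [376.0, 227.0], 700), (0.69, [400.0, 283.0], 984), (0.68, [456.0, 267.0], 911)]
('top', 'blank') [(0.69, [359.0, 231.0], 992)]
('top', 'holder') [(0.81, [240.0, 206.0], 1869), (0.28, [303.0, 155.0], 484)]
('side', 'sled') [(0.93, [342.0, 305.0], 1376), (0.92, [397.0, 344.0], 1579), (0.65, [372.0, 255.0], 832)]
('side', 'blank') [(0.74, [352.0, 236.0], 1000)]
('side', 'holder') [(0.96, [298.0, 165.0], 1469)]
sled [ 0.5071 -0.1803  0.2378  0.9878] 0.12302035981961597
other [ 0.3702 -0.5282 -1.1207  0.7414] 0.2525599637054205
other [ 0.3083 -0.3238 -1.0966  0.7596] 0.20208991376849475
holder [ 0.5641  0.2026 -0.1264  0.0194] 0.34329617881372876
```

View pics/ovA.png

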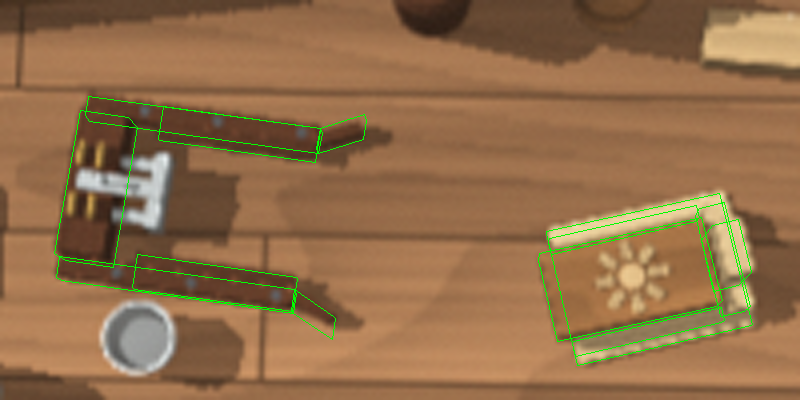

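View pics/ovB.png

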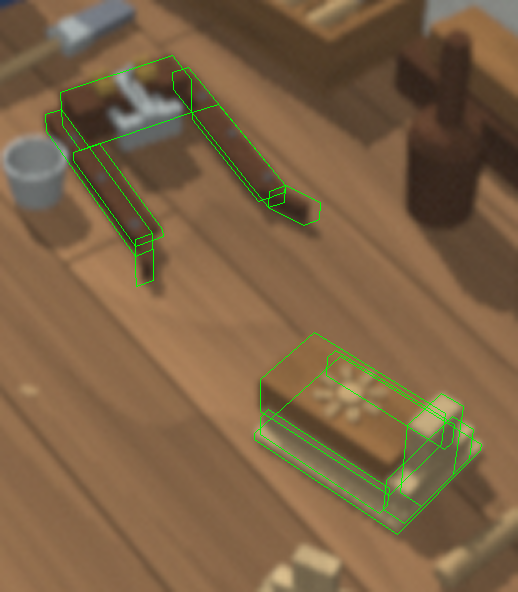

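The side view shows three sleds: blank-bearing at (358,252), empties at (395,345) and (340,307). The fitted scales are 0.99, 0.74 and 0.76, so the one carrying the blank is the largest, and the overlay of it is the enlarged crop that confirms this. The holder outline also fits, and its screw rows give a yaw of −0.124, close to the fitted −0.126. Next I grasp the grip across its 50 mm width.

```bash
cat >> h.py <<'E'
from scipy.spatial.transform import Rotation as Ro
def rotd(th,flip=False):   # tool down, tool y along sled x
    a=th+(np.pi if flip else 0); y=np.array([np.cos(a),np.sin(a),0]); z=np.array([0,0,-1.])
    return Ro.from_matrix(np.column_stack([np.cross(y,z),y,z])).as_rotvec()
def tr(pose,x,y): # local->world xy
    c,s=np.cos(pose[2]),np.sin(pose[2]); return np.array([pose[0]+c*x-s*y,pose[1]+s*x+c*y])
E
python3 - <<'E'
from cell import *
from h import *
fs={c:grab_frame(c) for c in("top","side")}; F=[fs["top"],fs["side"]]
for c in fs: print(c,[(d["score"],atz(fs[c],d["centre"],0)) for d in tip_of(c,"mallet")[:2]])
m=[]
for c,a,b in(("top",[376,227],[359,231]),("side",[372,255],[352,236])):
    m.append(near(silhouettes(c,"sled"),a)|near(silhouettes(c,"blank"),b))
s,c=fit(F,m,lambda p:[world(P,*p[:3]) for P in SLED+BL],[.507,-.18,.238],[.005,.005,.05]); print(s,c)
np.save("sled.npy",s)
g=tr(s,0,-.07); print("grip",g)
for fl in(0,1):
    r=rotd(s[2],fl); print(fl,ik([*g,.2],r),ik([*g,.055],r))
    print(ik([*tr([.5641,.2026,-.1264],0,-.08),.055],rotd(-.1264,fl)))
E
```

```text
top [(0.58, array([0.77140016, 0.02876507]))]
side [(0.65, array([0.76936761, 0.0297728 ])), (0.2, array([0.56947049, 0.14211674]))]Traceback (most recent call last):
  File "<stdin>", line 7, in <module>
TypeError: unsupported operand type(s) for |: 'NoneType' and 'bool'
```

```bash
cat > step1.py <<'E'
from cell import *
from h import *
F=[];m=[]
for c,a,b in(("top",[376,227],[359,231]),("side",[372,255],[352,236])):
    for _ in range(6):
        f=grab_frame(c); A=near(silhouettes(c,"sled"),a); B=near(silhouettes(c,"blank"),b)
        if A is not None and B is not None: F.append(f); m.append(A|B); break
s,c=fit(F,m,lambda p:[world(P,*p[:3]) for P in SLED+BL],[.507,-.18,.238],[.005,.005,.05]); print(len(F),s,c)
np.save("sled.npy",s)
g=tr(s,0,-.07); print("grip",g)
for fl in(0,1):
    r=rotd(s[2],fl); print(fl,ik([*g,.2],r),ik([*g,.055],r))
    print(ik([*tr([.5641,.2026,-.1264],0,-.08),.055],rotd(-.1264,fl)))
print(get_state()["clock"])
E
python3 step1.py
```

```text
2 [ 0.50770273 -0.1807536   0.23869373] 0.12977676000761523
grip [ 0.52425309 -0.24876893]
0 [-0.57023461  0.40352895 -0.16061821  1.00664917  0.          0.76186799] [-0.57023461  0.55181733 -0.33310416  0.68587484  0.          0.76186799]
[ 8.88368901e-02  5.32747788e-01 -3.68817578e-01  6.69230961e-01
  4.44089210e-16  1.78603322e+00]
1 [-0.57023461  0.40352895 -0.16061821  1.00664917  0.         -2.37972466] [-0.57023461  0.55181733 -0.33310416  0.68587484  0.         -2.37972466]
[ 0.08883689  0.53274779 -0.36881758  0.66923096  0.         -1.35555944]
2.0
```

```bash
python3 - <<'E'
from cell import *
from h import *
s=np.load("sled.npy"); g=tr(s,0,-.07); r=rotd(s[2])
movep([*g,.19],r); move_l([*g,.055],.12)
print(get_state()["contact_force"])
grab(60); st=get_state(); print(st["clock"],st["contact_force"],st["grasp_force"],st["finger_gap"],st["position"])
f=grab_frame("side"); cv2.imwrite("pics/grasp.png",cv2.resize(f["img"][190:320,280:460,::-1],None,fx=4,fy=4))
E
```

```text
[ 0.12840821 -0.00399919  0.44707428]
6.65 [-1.37423727  0.73279159  5.01856046] 63.94606590270996 0.5819036693322701 [ 0.52454482 -0.24923125  0.05570967]
```

View pics/grasp.png

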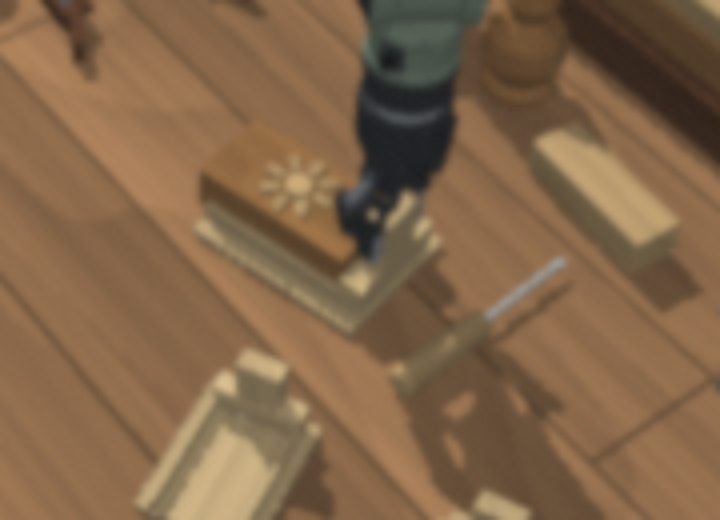

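```bash
python3 - <<'E'
from cell import *
from h import *
st=get_state(); p=st["position"].copy()
for i in range(5):
    fz=get_state()["contact_force"][2]
    if abs(fz)<1: break
    p[2]+=np.clip(fz*1e-4,-5e-4,5e-4); move_l(p,.02); print(p[2],get_state()["contact_force"])
H=[.5641,.2026,-.1264]
q=tr(H,0,-.205-.07); r=rotd(H[2])
z=p[2]
n=4; p0=p[:2]; s=np.load("sled.npy")
# swing: keep smooth straight line with rotation
move_l([*q,z],.08,rot=r)
st=get_state(); print(st["clock"],st["contact_force"],st["wrist_torque"],st["position"],st["finger_gap"])
f=grab_frame("top"); t=f
d=[world(P,*H) for P in holder(19.4)]+[world(P,*tr(H,0,-.205),H[2]) for P in SLED+BL]
cv2.imwrite("pics/pre.png",over(f,d,"",(205,385,160,270),4))
E
```

```text
0.05621201028440588 [ 0.28264572 -1.23090977 -3.05287942]
0.055906722342475484 [-0.99369307 -0.85794831 -1.93467479]
0.055713254863666815 [-0.59828792 -0.20503388 -0.01423093]
9.8417 [-1.88609435 -1.63030835 -0.19508762] [-0.47885469  0.125267    0.07438341] [ 0.52928983 -0.07018767  0.05568838] 0.579939874671758
```

View pics/pre.png

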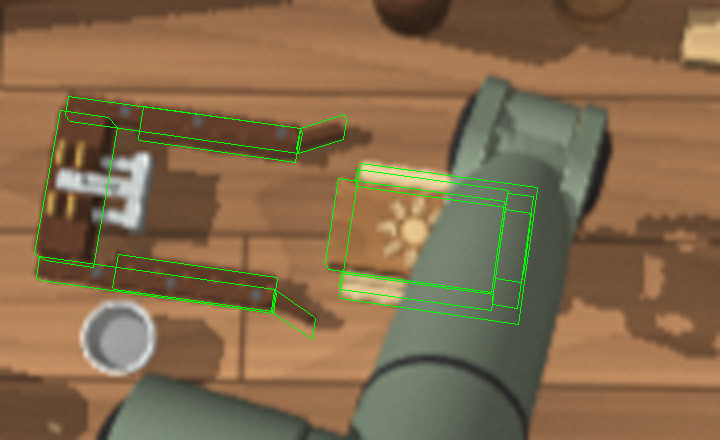

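```bash
cat > ins.py <<'E'
from cell import *
from h import *
import sys, json
H=[.5641,.2026,-.1264]
st=get_state(); z=.0557
try: ox,yw=json.load(open("off.json"))
except Exception: ox,yw=0.,0.
c,s=np.cos(H[2]),np.sin(H[2])
def loc(v): return np.array([c*v[0]+s*v[1],-s*v[0]+c*v[1],v[2]])
def now(): 
    p=get_state()["position"]; l=loc(p-np.array([H[0],H[1],0])); return l[1]+.07
def run(y1,step,v,fmax=14,lim=6):
    global ox,yw
    y=now()
    while y<y1-1e-4:
        y=min(y+step,y1)
        hit=move_l([*tr(H,ox,y-.07),z],v,rot=rotd(H[2]+yw),until_force=fmax)
        st=get_state(); F=loc(st["contact_force"]); T=st["wrist_torque"]
        print(f"{st['clock']:.1f} y={now()*1e3:.1f} F={F.round(1)} Tz={T[2]:.2f} ox={ox*1e3:.1f}",hit)
        if hit or abs(T[2])>1.2 or -F[1]>14: print("stop"); break
        if abs(F[0])>2.5: ox+=np.clip(F[0]*8e-5,-8e-4,8e-4)
    json.dump([ox,yw],open("off.json","w"))
E
python3 - <<'E'
from ins import *
run(-.09,.012,.05)
E
```

```text
10.3 y=-191.9 F=[ 0.1  2.3 -1.4] Tz=-0.13 ox=0.0 False
10.7 y=-180.1 F=[ 0.9  2.4 -1.3] Tz=-0.12 ox=0.0 False
11.1 y=-168.1 F=[-0.   1.3 -1.1] Tz=-0.12 ox=0.0 False
11.5 y=-156.2 F=[ 0.9  1.7 -0.6] Tz=-0.10 ox=0.0 False
11.8 y=-144.2 F=[ 0.9  0.7 -1.1] Tz=-0.13 ox=0.0 False
12.2 y=-132.3 F=[-0.9  2.7 -1.5] Tz=-0.13 ox=0.0 False
12.6 y=-120.3 F=[-0.5  0.9 -1.2] Tz=-0.12 ox=0.0 False
13.0 y=-108.3 F=[ 0.1  1.1 -1.3] Tz=-0.14 ox=0.0 False
13.4 y=-96.3 F=[ 0.2  1.4 -1. ] Tz=-0.13 ox=0.0 False
13.7 y=-89.6 F=[ 0.2  0.4 -0.7] Tz=-0.23 ox=0.0 False
```

```bash
python3 - <<'E'
from ins import *
run(-.05,.01,.05)
run(-.02,.003,.03)
f=grab_frame("top")
cv2.imwrite("pics/in.png",cv2.resize(f["img"][170:270,215:365,::-1],None,fx=5,fy=5,interpolation=cv2.INTER_CUBIC))
f=grab_frame("side")
cv2.imwrite("pics/in_s.png",cv2.resize(f["img"][120:240,250:400,::-1],None,fx=5,fy=5,interpolation=cv2.INTER_CUBIC))
E
```

```text
14.1 y=-79.0 F=[ 0.6  0.4 -0.2] Tz=-0.09 ox=0.0 False
14.4 y=-69.1 F=[ 1.   1.7 -0.3] Tz=-0.17 ox=0.0 False
14.8 y=-59.1 F=[ 0.1  0.9 -0.3] Tz=-0.12 ox=0.0 False
15.1 y=-49.5 F=[-0.1  0.7 -0.5] Tz=-0.14 ox=0.0 False
15.4 y=-46.7 F=[-0.3 -1.6  0.5] Tz=-0.07 ox=0.0 False
15.6 y=-43.6 F=[-0.7 -2.4  0.8] Tz=-0.14 ox=0.0 False
15.9 y=-40.4 F=[ 0.2 -2.6  1.7] Tz=-0.15 ox=0.0 False
16.1 y=-37.4 F=[-0.5 -2.   0.5] Tz=-0.13 ox=0.0 False
16.4 y=-34.4 F=[ 0.1 -2.6  0.8] Tz=-0.11 ox=0.0 False
16.6 y=-31.4 F=[-1.  -1.9  0.8] Tz=-0.12 ox=0.0 False
16.9 y=-28.4 F=[-0.2 -2.5  1.5] Tz=-0.19 ox=0.0 False
17.1 y=-25.7 F=[-0.  -3.4  2. ] Tz=-0.16 ox=0.0 False
17.4 y=-22.9 F=[ 0.1 -5.5  1.5] Tz=-0.14 ox=0.0 False
17.6 y=-20.5 F=[-0.2 -4.9  1.6] Tz=-0.16 ox=0.0 False
```

View pics/in.png

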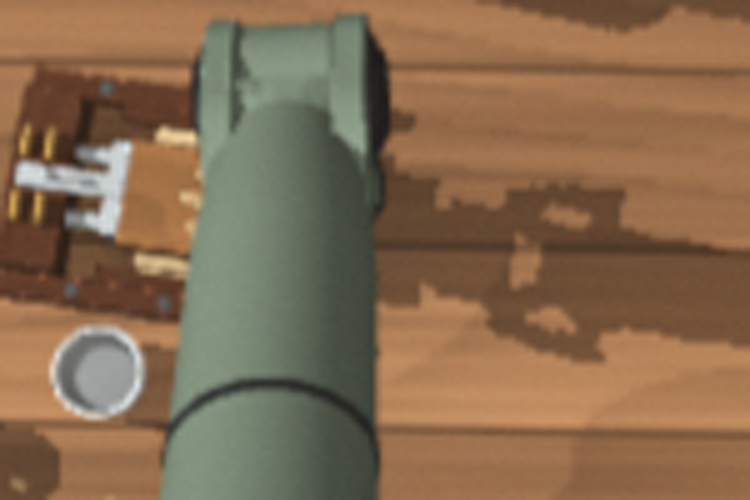

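```bash
python3 - <<'E'
from ins import *
run(-.012,.0025,.02)
import time
for i in range(4):
    sleep(.1); print(loc(get_state()["contact_force"]).round(1))
for c in("side","top"):
    f=grab_frame(c)
    print(c,[(d["score"],loc(np.r_[atz(f,d["centre"],.078),0]-np.array([H[0],H[1],0]))[:2].round(4)) for d in tip_of(c,"gauge_peg")],[(d["score"],loc(np.r_[atz(f,d["centre"],.035),0]-np.array([H[0],H[1],0]))[:2].round(4)) for d in tip_of(c,"stop_face")])
    if c=="side": cv2.imwrite("pics/peg.png",cv2.resize(f["img"][115:215,250:370,::-1],None,fx=6,fy=6,interpolation=cv2.INTER_CUBIC))
E
```

```text
18.0 y=-18.8 F=[-0.5 -7.   1.8] Tz=-0.10 ox=0.0 False
18.2 y=-16.6 F=[-0.1 -8.3  1.6] Tz=-0.03 ox=0.0 False
18.5 y=-14.5 F=[ 0.3 -9.6  1.8] Tz=0.02 ox=0.0 False
18.8 y=-14.0 F=[ -0.1 -10.3   3.2] Tz=0.04 ox=0.0 False
[ -0.6 -10.9   3.2]
[ -0.5 -10.7   3. ]
[ -0.1 -11.1   2. ]
[ -0.3 -10.6   3.3]
side [(0.66, array([-0.0126,  0.1473])), (0.43, array([ 0.003 , -0.0839]))] [(0.64, array([0.0106, 0.0887])), (0.49, array([ 0.2031, -0.4989])), (0.31, array([ 0.2293, -0.3337]))]
top [(0.54, array([0.0014, 0.1294]))] [(0.62, array([0.0089, 0.0874])), (0.41, array([ 0.2378, -0.3213]))]
```

View pics/peg.png

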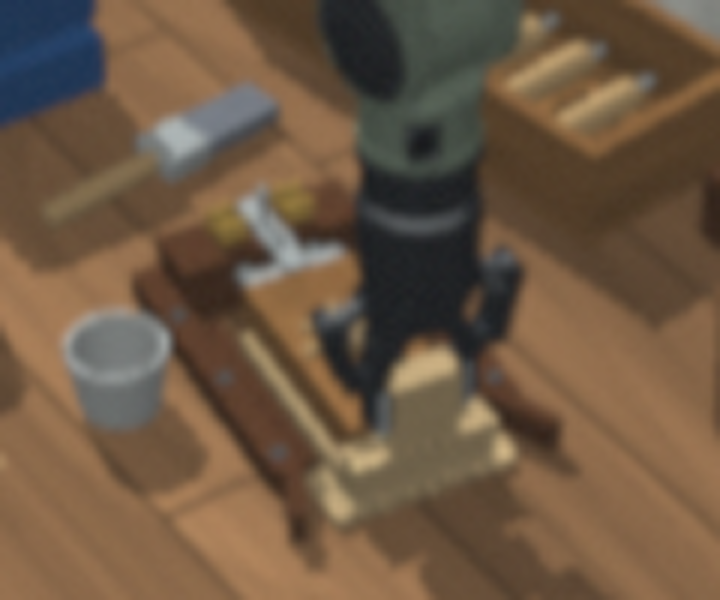

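```bash
cat > trav.py <<'E'
from cell import *
from h import *
H=[.5641,.2026,-.1264]
def rect(img,f,z,ppm=4):   # holder frame, x -45..45, y 60..175 mm at height z
    X,Y=np.meshgrid(np.arange(-45,45,1/ppm),np.arange(60,175,1/ppm)); P=np.column_stack([X.ravel(),Y.ravel(),0*X.ravel()])/1e3
    W=world(P,*H); W[:,2]=z; m=proj(f,W).reshape(*X.shape,2).astype(np.float32)
    return cv2.remap(img,m[...,0],m[...,1],cv2.INTER_CUBIC)
def steel(r):
    r=cv2.GaussianBlur(r,(0,0),3); return np.clip(r[...,2].astype(float)-90,0,120) # blue channel of RGB: wood/brass are low in blue
def travel(c="top",dbg=None):
    f=grab_frame(c); a=cv2.imread(f"pics/{c}0.png")[:,:,::-1].copy(); A,B=rect(a,f,.05),rect(f["img"],f,.05)
    sa,sb=steel(A).astype(np.float32),steel(B).astype(np.float32)
    t=sa[16:320,60:300]; t=sa[20:300,40:320]  # template
    best=[]
    for d in np.arange(0,32,.25):
        M=np.float32([[1,0,0],[0,1,d*4]]); s=cv2.warpAffine(sa,M,sa.shape[::-1])
        y0=100; w=slice(y0,460); best.append((np.corrcoef(s[w].ravel(),sb[w].ravel())[0,1],d))
    if dbg: cv2.imwrite(dbg,np.hstack([A,B])[:,:,::-1])
    return max(best)
E
python3 - <<'E'
from trav import *
print(travel("top","pics/rt.png"),travel("side","pics/rs.png"))
a=cv2.imread("pics/rt.png"); b=cv2.imread("pics/rs.png")
cv2.imwrite("pics/r2.png",cv2.resize(np.hstack([a,b]),(800,256)))
E
```

```text
(np.float64(0.9578554894852478), np.float64(10.5)) (np.float64(0.953171760493433), np.float64(11.0))
```

View pics/r2.png

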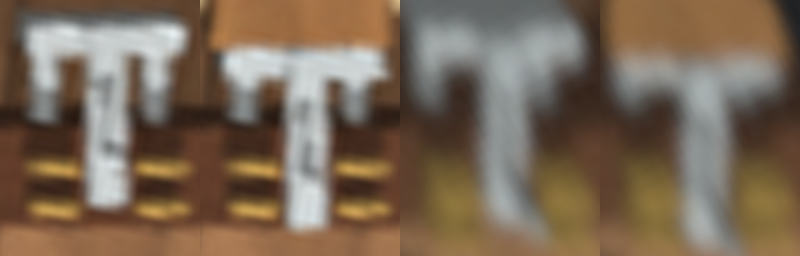

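```bash
python3 - <<'E'
import ins
from ins import *
from trav import travel
ins.z=.0559
p=-.012
for k in range(8):
    p+=.0018
    move_l([*tr(H,ox,p-.07),ins.z],.015,rot=rotd(H[2]),until_force=12); sleep(.1)
    a,b=travel("top"),travel("side"); st=get_state()
    print(round(st["clock"],1),"cmd",round(p*1e3,1),"y",round(now()*1e3,1),loc(st["contact_force"]).round(1),a,b)
    if (a[1]+b[1])/2>=16.5: break
E
```

```text
20.0 cmd -10.2 y -12.2 [  0.4 -10.9   2. ] (np.float64(0.9507535166354857), np.float64(12.0)) (np.float64(0.9461911894812001), np.float64(12.75))
20.5 cmd -8.4 y -10.8 [ -0.1 -12.6   2.6] (np.float64(0.9418124820830771), np.float64(13.5)) (np.float64(0.9336936335741445), np.float64(14.75))
21.0 cmd -6.6 y -9.4 [ -0.8 -13.1   3.4] (np.float64(0.9371751745467775), np.float64(15.0)) (np.float64(0.9258963922518155), np.float64(16.75))
21.4 cmd -4.8 y -8.0 [  0.1 -13.3   3.8] (np.float64(0.9307820025289919), np.float64(16.25)) (np.float64(0.9071065551976268), np.float64(18.0))
```

```bash
python3 - <<'E'
import ins
from ins import *
from trav import travel
move_l([*tr(H,ox,-.0041-.07),.0559],.01,rot=rotd(H[2]),until_force=12)
for k in range(4):
    sleep(1); st=get_state(); print(round(st["clock"],1),round(now()*1e3,1),loc(st["contact_force"]).round(1),st["grasp_force"],st["finger_gap"])
a,b=travel("top","pics/rt2.png"),travel("side","pics/rs2.png"); print(a,b)
a=cv2.imread("pics/rt2.png"); b=cv2.imread("pics/rs2.png"); b=cv2.resize(np.hstack([a,b]),(800,256))
f=grab_frame("side"); c=cv2.resize(f["img"][125:210,240:440,::-1],(800,340),interpolation=cv2.INTER_CUBIC)
cv2.imwrite("pics/final.png",np.vstack([b,c]))
E
```

```text
22.7 -7.6 [ -1.2 -15.4   3.6] 64.1013514995575 0.5760944781202144
23.7 -7.6 [ -0.7 -14.6   4.1] 64.1022777557373 0.5749858383248657
24.7 -7.6 [ -1.3 -15.5   3.4] 64.10054326057434 0.5759270983662352
25.7 -7.6 [ -1.1 -14.3   4.2] 64.1021203994751 0.5746989415073986
(np.float64(0.9268120460885473), np.float64(16.75)) (np.float64(0.911157238383399), np.float64(18.5))
```

View pics/final.png

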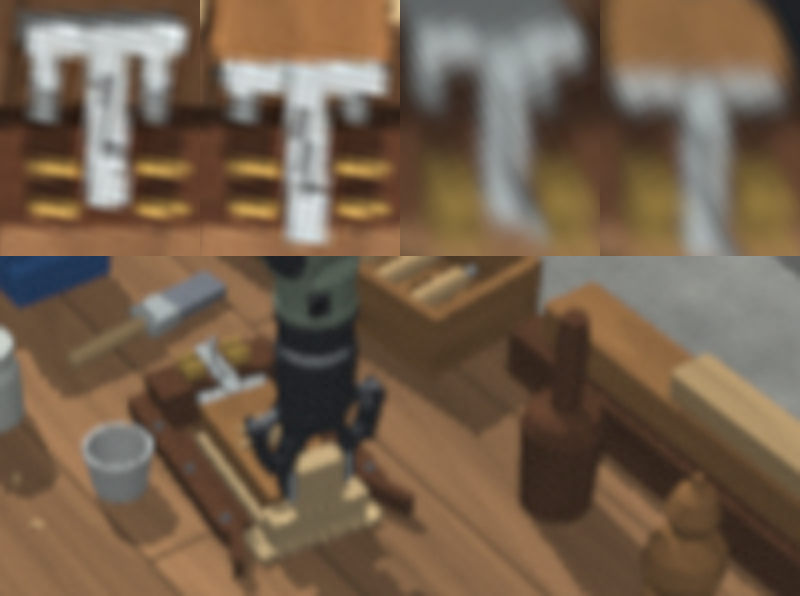

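The last picture shows the blank's end against the stop bar. The peg mark is at rectified (317,188), midway between the rib pairs at rows 168 and 210. Travel measures about 17.5 mm, and the blank is lying flat. The push has been steady for over 3 s, so I'm handing in.

```bash
python3 -c "
from cell import *
print(sign_off())"
```

```text
the job is handed in; nothing more can be done
None
```

The job is handed in with the arm still pushing: the sled is in the grooves and the blank is against the stop bar, pressed in about 17.5 mm (roughly 10.5 N on the spring, peg midway between the ribs); the wrist reads about 15 N, the rest probably sled friction.

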